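# Push two net sinkers through the gauge and reject the fat one

## Robot

A 6-joint arm with a two-finger parallel gripper is mounted at the origin on the work surface. World frame = base frame: x ahead of the robot, y to its left, z up, the work surface at z = 0. Lengths are in m, angles in rad, forces in N, time in s.
With the tool pointing down it reaches from about 0.225 to 0.875 m from the base axis. Payload 3.4 kg.
Tool frame: the origin (TCP) lies at the centre of the arm's flange, where the gripper is bolted on; the fingertips stand manip.tcp_to_tips ahead of it and the grasp point (between the pads) lies 155 mm ahead of it (manip.tcp_to_tips is the distance from the TCP to the fingertips, in m); z points along the fingers, y is the line along which they close (so a half turn about z gives the same grasp; the last joint's range is limited). The gripper opens to 85 mm and grips with 20 to 120 N. Pads are 22 mm wide; open, the fingers measure 114 mm over their backs; the gripper's body (76 mm by 85 mm) begins 54 mm behind the grasp point. The pads swing forward as they close: fully open they stand 13 mm farther back than shut.
Start: joints at [1.211, 0.276, 1.505, -0, 1.361, -0.121], TCP at [0.136, 0.559, 0.405] pointing down, gripper open.
Joint ranges: [-2.89, 2.89], [-0.75, 2.08], [0.22, 2.7], [-1.18, 4.32], [0.11, 2.71], [-2.7, 2.7]. Speed limits (rad/s): [2.57, 2.57, 3.14, 3.14, 3.14, 3.14].

## Interface

Orientations are given as a unit quaternion [w, x, y, z].
In Python, from rig import sensors, imaging, manip gives the robot as it stands. The module is installed in compiled form; this text tells all that it offers.
- The arm moves only by the tool jog_arm, never from a script. Its argument "plan" is a list of rows, each an object of numbers: "dx", "dy", "dz": the shift along the tool's x, y, z in mm; "ax", "ay", "az": the turn, a rotation vector about the tool's x, y, z in units of 6 degrees (1.0 is 6 degrees); "grip": the closure, from 0 (fully open) to 1 (shut). A call has 1 to 20 rows; each row shifts and turns the commanded pose from where the row before left it, along the tool's axes as they then stand; what a row does not reach is not made up. A row lasts 1/12 s, in which the tool goes at most 41.7 mm and 7.16 degrees, less where a joint would pass 70% of its speed; a pose out of reach is approached as far as the arm can. A call is refused whole if a number of a shift passes 41.7 or a number of a turn 1, either way. A call with a gripper value outside its range is refused whole. The fingers move at their own pace and stop on an object; "grip_force" is the grip in N (left out, the last holds). Time passes only in rows, so rows that do not move let the fingers close. It gives the time, the measured TCP pose, the force, the opening and the grip force at its end, in the units of the state.
- sensors.get_state(): the state, without advancing time (a new reading comes with each control period).
- imaging.get_image(name): name is "scene" or "side" or "wrist"; returns a dict with "image" (384x512x3 uint8, red, green, blue), "K" (3x3 intrinsics, pixels), "extrinsics" (4x4, takes a point from world to camera coordinates). Camera axes: x right, y up, looking along -z (the intrinsics and any distortion apply to the point x, -y, -z); pixel columns grow to the right and rows downward; lengths in m; the calibration is good to about 2 mm. A picture is of the moment at which its call begins. There is no depth.
- manip.sign_off(): hands the job in; it is judged then, once.
The state is a dict: "clock": time; "qpos": joint angles; "qd": joint speeds; "effort": joint torques, N m; "position": TCP position; "ee_rot": TCP orientation; "contact_force": force on the tool from outside, world axes, zero at the start; "moment": the same for the moment, N m; "width": finger opening in m; "gripper_force": force on a finger pad.
Only numpy, scipy, OpenCV 4.12 (cv2) and the standard library are available. Lean on these libraries where they do the work, as an engineer would, in place of code of your own. Each camera call takes 0.05 s, during which the arm holds its last target. There are 200 camera calls.

## Task

Try both lead sinkers lying in the push-through gauge: press each plunger steadily through its whole stroke, so that the sinker passes the gauge plate and slides down the chute into the crate. If a push stiffens early, that sinker is fat: do not force it (never over 20 N), let the plunger spring back, lift that sinker out and lower it, not drop it, into the orange crucible for remelting. Leave the crucible where it stands, both plungers sprung back home, and the mould block, dipper and mallet undisturbed.

Things in the scene. Friction and masses are not known exactly. Their poses are not given: they have to be found in the camera images.
- gauge: Push-through gauge on a stand, fixed to the cart. x axis: level, the push direction, from the plungers through the gauge plate to the chute; y across the two lanes (lane 1 at y = +45 mm, lane 2 at -45 mm); z up. Origin at cart-top height, under the plate's near face, midway between lanes. Lane and plunger axes lie 150 mm above the cart. Deck under the lanes: 190 mm wide, top 125 mm high, x -105 to +22 mm.
- hole_1 (a point): Centre of lane 1's round 34 mm go-hole, on the near face of the steel gauge plate: gauge (0, 45, 150) mm. The plate stands upright across the gauge, 8 mm thick (x 0 to 8 mm), 190 mm wide, top 180 mm high. Behind it the folded tin chute slopes from 126 mm height down into the crate.
- hole_2 (a point): Centre of lane 2's go-hole, gauge (0, -45, 150) mm, otherwise like hole_1. The chute feeds a fixed low wooden crate, 200 x 240 mm, 60 mm high, 8 mm walls, centred at gauge (177, 0) mm, in which three passed sinkers already lie.
- cradle_1 (a point): Middle of lane 1's open cradle at axis height: gauge (-34, 45, 150) mm. The cradle is two level 8 mm round rails, 20 mm apart, tops 137 mm high, running in x from -72 mm (the steel guide block, x -97 to -72 mm, 170 mm wide, top 170 mm high) to the gauge plate. Beside the sinker on it fingers have free room down to the deck, 25 mm below the axis.
- cradle_2 (a point): Middle of lane 2's cradle, gauge (-34, -45, 150) mm, otherwise like cradle_1.
- plunger_1: Lane 1's plunger: level steel rod, 36 mm black palm disc 12 mm thick at the near end, 20 mm rubber nose ending 121 mm ahead of the disc's push face. Origin: centre of that face, at home at gauge (-181, 45, 150) mm; x along the push. Stroke 70 mm to a hard end stop. Springs back when let go: 1.5 N at home, 3.6 N at the end, plus 1 N drag. With a sound sinker the push stays under about 8 N to the end.
- plunger_2: Lane 2's plunger, home at gauge (-181, -45, 150) mm, just like plunger_1. In either lane a sound sinker drops out on the last 15 mm of the stroke; a fat one stops about 21 mm into it: the force then climbs some 3 N per mm as the rubber nose yields (up to 6 mm), then like a hard stop.
- sinker_a: Lead barrel sinker lying along x in either lane's cradle, 42 mm long, 32 mm across if sound, up to 36 mm if fat (the eye cannot be relied on), 0.35 to 0.5 kg, ends rounded 3 mm, 10 mm bore. Origin mid-length, within 2.5 mm of its axis; x along its length. A fat one stops with its middle 18 mm before the plate, 3 mm of its nose in the hole; let go, it lies loose and lifts straight up.
- sinker_b: The other lead barrel sinker, in the other lane's cradle; same description: it too may be sound or fat.
- crucible: Orange ceramic crucible standing loose on the cart, left or right of the gauge, 75 mm high, 136 mm outside diameter at the rim, tapering to 92 mm at the foot, 7 mm wall, 122 mm mouth, inner floor 12 mm above the cart, 0.95 kg. Origin under its centre, z up.
- mould: Bystander: closed cast iron split mould block, 110 x 67 x 50 mm, on the other side of the gauge from the crucible. Origin under its centre.
- dipper: Bystander: brass dipper with a dark wooden grip, 260 mm long, 35 mm high, lying on the cart at the far left. Origin at the cart top near its middle.
- mallet: Bystander: wooden mallet, 220 mm long, head 44 mm across, lying on the cart at the far right. Origin at the cart top near its middle.
Not all that is in view belongs to the job. What is shaped like the sinker_b but pink is not meant.

How it is judged:
By the outcome, as a careful person would: the job done as asked, in the order asked, and still so for the second after the job is handed in, with the robot touching nothing.
It also fails if it takes over 58 s, if anything falls off the work surface, if the arm or the gripper's body presses on something with over 40 N, if the wrist force passes 120 N, or if a joint passes its speed limit or range.

## Working session

There is one attempt and no reset: what is moved stays moved. The work goes in short steps, Python scripts to look and compute and a tool call to move; the robot and the scene stay as the last step left them, time stands still between calls to the robot, and variables do not carry over. Pictures are saved under pics/ and viewed, at most 10 in all, crops included, and the job is handed in when it is done.

Besides the shell and the picture viewer there is one more tool, called after "Call:" as a command line: name --argument value ..., lists and objects as JSON in quotes. jog_arm: Moves the arm, as the interface text tells. Its arguments: {"type":"object","properties":{"plan":{"type":"array"},"grip_force":{"type":"number"}},"required":["plan"]}

```bash
mkdir -p pics; cat > h.py <<'E'
import numpy as np, cv2
from rig import sensors, imaging, manip
def shot(n, save=None):
    d=imaging.get_image(n)
    if save: cv2.imwrite('pics/'+save, d['image'][:,:,::-1])
    return d
def ray(d,u,v):
    K=np.array(d['K']);E=np.array(d['extrinsics'])
    p=np.linalg.inv(K)@[u,v,1]; c=np.array([p[0],-p[1],-p[2]])
    R=E[:3,:3]; o=-R.T@E[:3,3]; r=R.T@c
    return o, r/np.linalg.norm(r)
def onz(d,u,v,z):
    o,r=ray(d,u,v); return o+r*(z-o[2])/r[2]
def proj(d,P):
    E=np.array(d['extrinsics']);c=E[:3,:3]@np.array(P)+E[:3,3]
    q=np.array(d['K'])@[c[0],-c[1],-c[2]]; return q[:2]/q[2]
def tri(obs):
    A=np.zeros((3,3));b=np.zeros(3)
    for d,u,v in obs:
        o,r=ray(d,u,v);M=np.eye(3)-np.outer(r,r);A+=M;b+=M@o
    p=np.linalg.solve(A,b); return p
E
python3 - <<'E'
from h import *
s=sensors.get_state(); print(s); print(manip.tcp_to_tips)
ims=[]
for n in ['scene','side']:
    d=shot(n,n+'0.png'); print(n,{k:np.round(v,3).tolist() for k,v in d.items() if k!='image'}, [k for k in d])
    ims.append(d['image'])
shot('wrist','wrist0.png')
E
```

```text
{'clock': 0.0, 'qpos': array([ 1.21102685e+00,  2.76590957e-01,  1.50618462e+00,  1.30033233e-05,
        1.36067594e+00, -1.21012936e-01]), 'qd': array([ 1.01401335e-03, -2.86412077e-04, -4.22976717e-05,  6.18823238e-05,
        9.26095806e-04,  2.50366632e-04]), 'effort': array([ 7.02905036e-04, -4.16766286e+01, -2.45815748e+01,  2.39074348e-05,
        1.08676666e-02, -1.25327128e-05]), 'position': array([0.13591424, 0.55847304, 0.40382119]), 'ee_rot': array([-2.27456140e-04,  1.19096227e-01,  9.92882281e-01, -9.01192344e-04]), 'contact_force': array([-0.36466601, -0.60064366,  0.82810909]), 'moment': array([-0.01793631,  0.01214656, -0.02142118]), 'gripper_force': 0.0, 'width': 0.08554968903144472}
0.1734
scene {'K': [[486.43, 0.0, 258.27], [0.0, 486.43, 195.16], [0.0, 0.0, 1.0]], 'extrinsics': [[-0.791, 0.612, -0.0, 0.462], [-0.444, -0.573, 0.689, 0.18], [0.421, 0.545, 0.725, -1.842], [0.0, 0.0, 0.0, 1.0]]} ['image', 'K', 'extrinsics']
side {'K': [[350.656, 0.0, 261.832], [0.0, 350.656, 194.991], [0.0, 0.0, 1.0]], 'extrinsics': [[-0.972, -0.236, 0.02, 0.567], [0.135, -0.482, 0.865, -0.171], [-0.194, 0.844, 0.501, -1.018], [0.0, 0.0, 0.0, 1.0]]} ['image', 'K', 'extrinsics']
```

View pics/scene0.png

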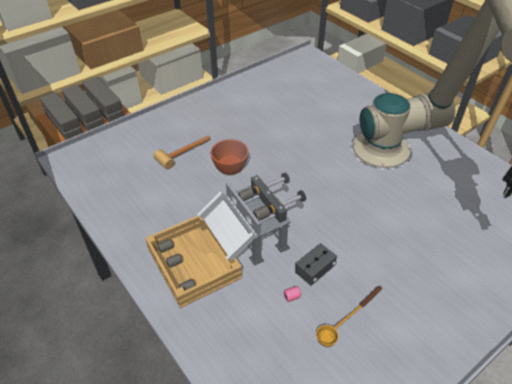

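View pics/side0.png

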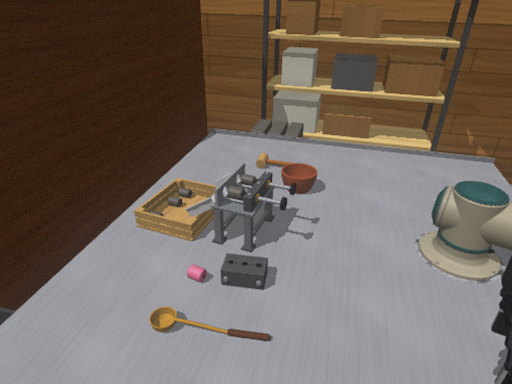

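The scene view shows the gauge near (262,205) with its discs at about (285,179) and (301,198), the crucible at (230,156), the mould at (316,264) and the crate at (193,255). The side view shows the gauge at (245,200), the discs at (293,188) and (283,203), and the crucible at (299,178). Next I'll zoom in on both.

```bash
python3 - <<'E'
import cv2,numpy as np
a=cv2.imread('pics/scene0.png')[135:260,190:320];b=cv2.imread('pics/side0.png')[155:255,200:330]
a=cv2.resize(a,None,fx=3,fy=3,interpolation=cv2.INTER_CUBIC);b=cv2.resize(b,None,fx=3,fy=3,interpolation=cv2.INTER_CUBIC)
b=np.vstack([b,np.zeros((a.shape[0]-b.shape[0],b.shape[1],3),np.uint8)])
cv2.imwrite('pics/crop0.png',np.hstack([a,b]))
E
```

```text
(no output)
```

View pics/crop0.png

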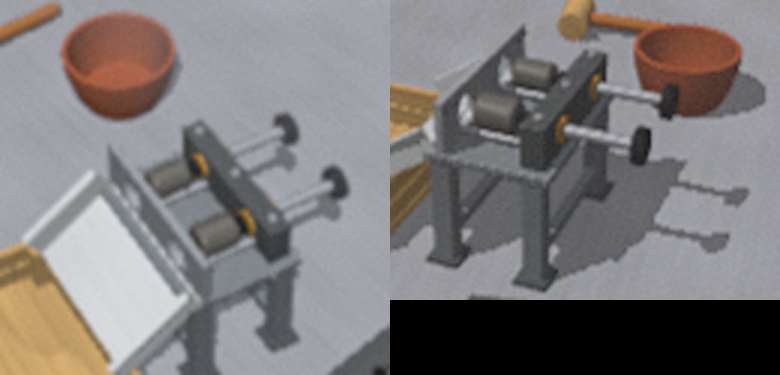

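The zoom shows two sinkers on the cradles, both plungers home, and lane 1 as the nearer one in the side view. The scene discs are at about (285,178) and (302,196), and the side discs at (293,188) and (284,203).

```bash
python3 - <<'E'
from h import *
S=shot('scene');D=shot('side')
pts={'disc2':((285.3,178.3),(292.7,188.3)),'disc1':((302,196),(283.7,203)),'sink2':((247,194),(248.3,179.3)),'sink1':((262.3,212.7),(236,192.3))}
P={}
for k,(a,b) in pts.items():
    p=tri([(S,*a),(D,*b)]);P[k]=p
    print(k,np.round(p*1000,1),'resid px',np.round(proj(S,p)-a,1),np.round(proj(D,p)-b,1))
    for d,uv in((S,a),(D,b)): print('   z150',np.round(onz(d,*uv,.150)*1000,1))
for d in(S,D):
    hsv=cv2.cvtColor(d['image'],cv2.COLOR_RGB2HSV)
    m=((hsv[...,0]<12)&(hsv[...,1]>120)&(hsv[...,2]>60)).astype(np.uint8)
    c=[c for c in cv2.findContours(m,0,2)[0] if cv2.contourArea(c)>300 and 120<c[:,0,1].mean()<230 and 150<c[:,0,0].mean()<340]
    for q in c:
        x,y,w,h=cv2.boundingRect(q);q=q[:,0,:]
        L=q[q[:,0]==x].mean(0);R=q[q[:,0]==x+w-1].mean(0)
        print('cruc',x,y,w,h,np.round(onz(d,x,L[1],.075)*1e3),np.round(onz(d,x+w,R[1],.075)*1e3),np.round(onz(d,(L[0]+R[0]+1)/2,y,.075)*1e3))
E
```

```text
disc2 [491.8  18.4 151. ] resid px [ 0.1 -0.9] [-0.6  0.7]
   z150 [494.   20.4 150. ]
   z150 [491.   11.6 150. ]
disc1 [501.7 108.1 152. ] resid px [ 0.1 -0.9] [-0.6  0.8]
   z150 [503.  109.4 150. ]
   z150 [501.3 100.4 150. ]
sink2 [629.5   2.9 154.2] resid px [ 0.1 -0.6] [-0.4  0.4]
   z150 [628.7   1.4 150. ]
   z150 [631.4  -7.8 150. ]
sink1 [640.6  91.6 156. ] resid px [ 0.  -0.5] [-0.3  0.4]
   z150 [638.6  89.  150. ]
   z150 [643.6  79.1 150. ]
cruc 211 144 35 30 [ 566. -296.   75.] [ 480. -206.   75.] [ 491. -295.   75.]
cruc 282 163 35 26 [ 567. -240.   75.] [ 442. -272.   75.] [ 516. -333.   75.]
```

Call:
jog_arm --plan '[{"az":-0.61,"grip":1},{"az":-0.61,"grip":1},{"dx":-23,"dy":-25.5,"grip":1},{"dx":-23,"dy":-25.5,"grip":1},{"dx":-23,"dy":-25.5,"grip":1},{"dx":-23,"dy":-25.5,"grip":1},{"dx":-23,"dy":-25.5,"grip":1},{"dx":-23,"dy":-25.5,"grip":1},{"dx":-23,"dy":-25.5,"grip":1},{"dx":-23,"dy":-25.5,"grip":1},{"dx":-23,"dy":-25.5,"grip":1},{"dx":-23,"dy":-25.5,"grip":1},{"dx":-23,"dy":-25.5,"grip":1},{"dx":-23,"dy":-25.5,"grip":1},{"dx":-23,"dy":-25.5,"grip":1},{"dx":-23,"dy":-25.5,"grip":1},{"dx":-23,"dy":-25.5,"grip":1},{"dx":-22,"dy":-25,"grip":1}]'

```text
$.plan[0]: bad value
```

```bash
python3 - <<'E'
from h import *
s=sensors.get_state(); print(s['clock'],s['position'],s['ee_rot'],s['contact_force'],s['width'])
d=shot('wrist','wrist1.png');print(np.round(d['extrinsics'],3).tolist(),np.round(d['K'],1).tolist())
np.save('w1.npy',d,allow_pickle=True)
E
```

```text
0.25 [0.13597564 0.55862314 0.40430025] [-9.84301788e-05  1.19104361e-01  9.92881654e-01 -4.03021379e-04] [-0.53608088  0.5239656   0.35041135] 0.08535573342274998
[[0.237, 0.972, -0.001, -0.574], [-0.922, 0.224, -0.315, 0.04], [-0.306, 0.076, 0.949, -0.38], [0.0, 0.0, 0.0, 1.0]] [[329.6, 0.0, 260.0], [0.0, 329.6, 195.4], [0.0, 0.0, 1.0]]
```

View pics/wrist1.png

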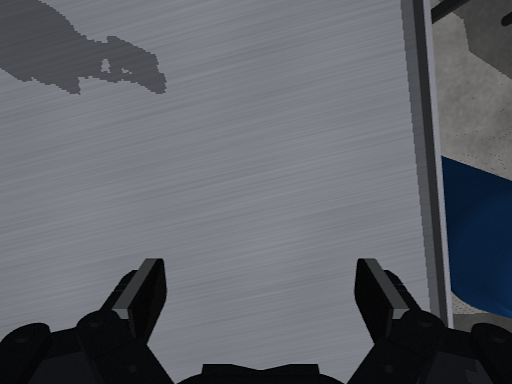

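The call was refused and the arm did not move; the wrist view shows only bare cart. I'll send rows with every key given.

Call:
jog_arm --plan '[{"dx":0,"dy":0,"dz":0,"ax":0,"ay":0,"az":-0.61,"grip":1},{"dx":0,"dy":0,"dz":0,"ax":0,"ay":0,"az":-0.61,"grip":1}]'

```text
clock: 0.47
position: [0.136, 0.5587, 0.4046]
ee_rot: [-0.0, 0.054, 0.999, -0.0]
contact_force: [-1.0, -0.0, -0.3]
width: 0.0641
gripper_force: 0.0
```

Call:
jog_arm --plan '[{"dx":-23,"dy":-25.5,"dz":0,"ax":0,"ay":0,"az":0,"grip":1},{"dx":-23,"dy":-25.5,"dz":0,"ax":0,"ay":0,"az":0,"grip":1},{"dx":-23,"dy":-25.5,"dz":0,"ax":0,"ay":0,"az":0,"grip":1},{"dx":-23,"dy":-25.5,"dz":0,"ax":0,"ay":0,"az":0,"grip":1},{"dx":-23,"dy":-25.5,"dz":0,"ax":0,"ay":0,"az":0,"grip":1},{"dx":-23,"dy":-25.5,"dz":0,"ax":0,"ay":0,"az":0,"grip":1},{"dx":-23,"dy":-25.5,"dz":0,"ax":0,"ay":0,"az":0,"grip":1},{"dx":-23,"dy":-25.5,"dz":0,"ax":0,"ay":0,"az":0,"grip":1},{"dx":-23,"dy":-25.5,"dz":0,"ax":0,"ay":0,"az":0,"grip":1},{"dx":-23,"dy":-25.5,"dz":0,"ax":0,"ay":0,"az":0,"grip":1},{"dx":-23,"dy":-25.5,"dz":0,"ax":0,"ay":0,"az":0,"grip":1},{"dx":-23,"dy":-25.5,"dz":0,"ax":0,"ay":0,"az":0,"grip":1},{"dx":-23,"dy":-25.5,"dz":0,"ax":0,"ay":0,"az":0,"grip":1},{"dx":-23,"dy":-25.5,"dz":0,"ax":0,"ay":0,"az":0,"grip":1},{"dx":-23,"dy":-25.5,"dz":0,"ax":0,"ay":0,"az":0,"grip":1},{"dx":-22,"dy":-25,"dz":0,"ax":0,"ay":0,"az":0,"grip":1},{"dx":0,"dy":0,"dz":0,"ax":0,"ay":0,"az":0,"grip":1}]'

```text
clock: 1.88
position: [0.4589, 0.109, 0.4047]
ee_rot: [0.002, 0.058, 0.998, -0.001]
contact_force: [-0.3, -0.1, 0.6]
width: 0.0002
gripper_force: 0.0
```

```bash
python3 - <<'E'
from h import *
s=sensors.get_state(); print(s['clock'],s['position'],s['ee_rot'],s['contact_force'],s['width'])
d=shot('wrist','wrist2.png');np.save('w2.npy',d,allow_pickle=True)
for n,p in dict(disc2=(.4918,.0184,.151),disc1=(.5017,.1081,.152),s2=(.6295,.0029,.15),s1=(.6406,.0916,.15)).items(): print(n,proj(d,p))
E
```

```text
1.8833 [0.45889465 0.10903533 0.40473761] [ 0.00176396  0.05798814  0.99831463 -0.00147265] [-0.34870545 -0.14806848  0.60552549] 0.00016971770567268885
disc2 [147.42230005 257.81331716]
disc1 [266.34434724 257.98765807]
s2 [165.2788862  394.47793642]
s1 [265.03634419 395.36860623]
```

View pics/wrist2.png

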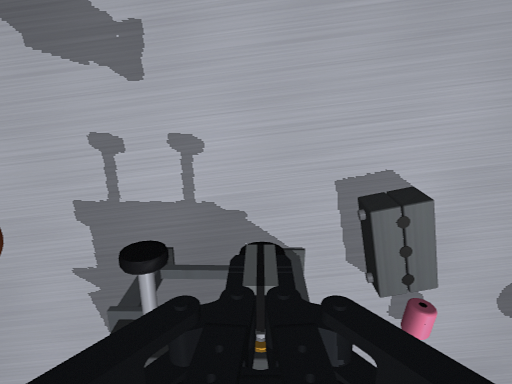

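The wrist view shows disc 2 at (144,257), 3 px from the prediction, so both disc positions hold. I'm lined up behind disc 1, so I'll go down and approach.

Call:
jog_arm --plan '[{"dx":0,"dy":0,"dz":32,"ax":0,"ay":0,"az":0,"grip":1},{"dx":0,"dy":0,"dz":32,"ax":0,"ay":0,"az":0,"grip":1},{"dx":0,"dy":0,"dz":32,"ax":0,"ay":0,"az":0,"grip":1},{"dx":0,"dy":0,"dz":0,"ax":0,"ay":0,"az":0,"grip":1},{"dx":-5,"dy":0,"dz":0,"ax":0,"ay":0,"az":0,"grip":1},{"dx":-5,"dy":0,"dz":0,"ax":0,"ay":0,"az":0,"grip":1},{"dx":-4,"dy":0,"dz":0,"ax":0,"ay":0,"az":0,"grip":1},{"dx":0,"dy":0,"dz":0,"ax":0,"ay":0,"az":0,"grip":1}]'

```text
clock: 2.6
position: [0.4715, 0.1117, 0.3108]
ee_rot: [0.003, 0.055, 0.998, 0.0]
contact_force: [0.6, -0.1, -0.6]
width: -0.0002
gripper_force: 0.0
```

Call:
jog_arm --plan '[{"dx":-3,"dy":0,"dz":0,"ax":0,"ay":0,"az":0,"grip":1},{"dx":-2,"dy":0,"dz":0,"ax":0,"ay":0,"az":0,"grip":1},{"dx":0,"dy":0,"dz":0,"ax":0,"ay":0,"az":0,"grip":1}]'

```text
clock: 2.85
position: [0.4751, 0.1109, 0.3093]
ee_rot: [0.001, 0.056, 0.998, 0.0]
contact_force: [-0.4, 0.0, 0.7]
width: 0.0
gripper_force: 0.0
```

Call:
jog_arm --plan '[{"dx":-3,"dy":0,"dz":0,"ax":0,"ay":0,"az":0,"grip":1},{"dx":-2,"dy":0,"dz":0,"ax":0,"ay":0,"az":0,"grip":1},{"dx":0,"dy":0,"dz":0,"ax":0,"ay":0,"az":0,"grip":1}]'

```text
clock: 3.1
position: [0.4799, 0.1103, 0.3088]
ee_rot: [0.0, 0.056, 0.998, 0.0]
contact_force: [0.8, -0.7, 0.5]
width: 0.0
gripper_force: 0.0
```

Call:
jog_arm --plan '[{"dx":-3,"dy":0,"dz":0,"ax":0,"ay":0,"az":0,"grip":1},{"dx":-2,"dy":0,"dz":0,"ax":0,"ay":0,"az":0,"grip":1},{"dx":0,"dy":0,"dz":0,"ax":0,"ay":0,"az":0,"grip":1}]'

```text
clock: 3.35
position: [0.4849, 0.1098, 0.3087]
ee_rot: [0.0, 0.056, 0.998, 0.0]
contact_force: [0.0, 0.3, -0.3]
width: 0.0
gripper_force: 0.0
```

Call:
jog_arm --plan '[{"dx":-1,"dy":-2,"dz":0,"ax":0,"ay":0,"az":0,"grip":1},{"dx":-2,"dy":0,"dz":0,"ax":0,"ay":0,"az":0,"grip":1},{"dx":0,"dy":0,"dz":0,"ax":0,"ay":0,"az":0,"grip":1}]'

```text
clock: 3.6
position: [0.487, 0.1073, 0.3086]
ee_rot: [-0.001, 0.056, 0.998, -0.0]
contact_force: [-0.6, -0.6, 0.6]
width: 0.0002
gripper_force: 0.6
```

Call:
jog_arm --plan '[{"dx":-2,"dy":0,"dz":0,"ax":0,"ay":0,"az":0,"grip":1},{"dx":-1,"dy":0,"dz":0,"ax":0,"ay":0,"az":0,"grip":1},{"dx":0,"dy":0,"dz":0,"ax":0,"ay":0,"az":0,"grip":1}]'

```text
clock: 3.85
position: [0.4901, 0.107, 0.3085]
ee_rot: [-0.0, 0.055, 0.998, -0.0]
contact_force: [-0.6, -1.3, 0.4]
width: -0.0002
gripper_force: 0.9
```

Call:
jog_arm --plan '[{"dx":-2,"dy":0,"dz":0,"ax":0,"ay":0,"az":0,"grip":1},{"dx":-1,"dy":0,"dz":0,"ax":0,"ay":0,"az":0,"grip":1},{"dx":0,"dy":0,"dz":0,"ax":0,"ay":0,"az":0,"grip":1}]'

```text
clock: 4.1
position: [0.4928, 0.1067, 0.3085]
ee_rot: [-0.001, 0.055, 0.998, -0.0]
contact_force: [-4.5, -2.1, 1.7]
width: 0.0
gripper_force: 2.0
```

Call:
jog_arm --plan '[{"dx":-2,"dy":0,"dz":0,"ax":0,"ay":0,"az":0,"grip":1},{"dx":-1,"dy":0,"dz":0,"ax":0,"ay":0,"az":0,"grip":1},{"dx":0,"dy":0,"dz":0,"ax":0,"ay":0,"az":0,"grip":1}]'

```text
clock: 4.35
position: [0.4959, 0.1063, 0.3085]
ee_rot: [-0.001, 0.055, 0.998, -0.0]
contact_force: [-4.2, -3.1, 1.7]
width: -0.0004
gripper_force: 2.0
```

```bash
cat >> h.py <<'E'
def duo(name,sc=(210,140),si=(215,130),w=100,h=125,f=4):
    a=shot('scene')['image'];b=shot('side')['image']
    o=[cv2.resize(i[y:y+h,x:x+w],None,fx=f,fy=f,interpolation=cv2.INTER_CUBIC) for i,(x,y) in((a,sc),(b,si))]
    cv2.imwrite('pics/'+name,np.hstack(o)[:,:,::-1])
E
python3 -c "
from h import *
duo('duo1.png')
s=sensors.get_state();print(s['contact_force'],s['moment'],s['position'])"
```

```text
[-4.55043885 -2.26736203  1.04808001] [-0.39951382  0.65492406 -0.11022166] [0.4958833  0.10633381 0.30852953]
```

View pics/duo1.png

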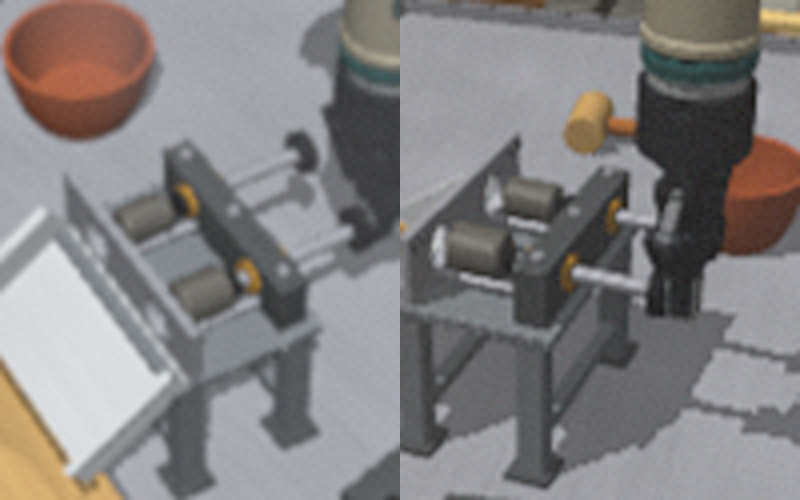

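The view shows the closed fingers on disc 1 with both sinkers still lying in their cradles. There is a small sideways force, so I'll ease it off by 1 mm while pushing.

Call:
jog_arm --plan '[{"dx":-2,"dy":-0.5,"dz":0,"ax":0,"ay":0,"az":0,"grip":1},{"dx":-2,"dy":-0.5,"dz":0,"ax":0,"ay":0,"az":0,"grip":1},{"dx":-2,"dy":0,"dz":0,"ax":0,"ay":0,"az":0,"grip":1},{"dx":-2,"dy":0,"dz":0,"ax":0,"ay":0,"az":0,"grip":1}]'

```text
clock: 4.78
position: [0.5039, 0.105, 0.3085]
ee_rot: [-0.0, 0.056, 0.998, 0.001]
contact_force: [-4.8, 0.6, 0.3]
width: 0.0001
gripper_force: 2.4
```

Call:
jog_arm --plan '[{"dx":-1,"dy":0,"dz":0,"ax":0,"ay":0,"az":0,"grip":1},{"dx":-1,"dy":0,"dz":0,"ax":0,"ay":0,"az":0,"grip":1},{"dx":-1,"dy":0,"dz":0,"ax":0,"ay":0,"az":0,"grip":1}]'

```text
clock: 5.03
position: [0.5065, 0.1047, 0.3085]
ee_rot: [-0.001, 0.056, 0.998, 0.0]
contact_force: [-6.6, 1.5, 1.9]
width: 0.0001
gripper_force: 3.6
```

Call:
jog_arm --plan '[{"dx":-1,"dy":0,"dz":0,"ax":0,"ay":0,"az":0,"grip":1},{"dx":-1,"dy":0,"dz":0,"ax":0,"ay":0,"az":0,"grip":1}]'

```text
clock: 5.2
position: [0.508, 0.1045, 0.3085]
ee_rot: [-0.002, 0.056, 0.998, 0.0]
contact_force: [-8.9, 2.0, 3.3]
width: -0.0001
gripper_force: 4.4
```

Call:
jog_arm --plan '[{"dx":-1,"dy":0,"dz":0,"ax":0,"ay":0,"az":0,"grip":1},{"dx":0,"dy":0,"dz":0,"ax":0,"ay":0,"az":0,"grip":1}]'

```text
clock: 5.37
position: [0.5088, 0.1044, 0.3085]
ee_rot: [-0.002, 0.056, 0.998, 0.0]
contact_force: [-8.4, 1.8, 3.9]
width: -0.0002
gripper_force: 4.3
```

Call:
jog_arm --plan '[{"dx":-1,"dy":0,"dz":0,"ax":0,"ay":0,"az":0,"grip":1},{"dx":0,"dy":0,"dz":0,"ax":0,"ay":0,"az":0,"grip":1}]'

```text
clock: 5.53
position: [0.5095, 0.1043, 0.3086]
ee_rot: [-0.002, 0.056, 0.998, 0.001]
contact_force: [-9.3, 1.2, 3.7]
width: 0.0
gripper_force: 4.7
```

Call:
jog_arm --plan '[{"dx":-1,"dy":0,"dz":0,"ax":0,"ay":0,"az":0,"grip":1},{"dx":-0.5,"dy":0,"dz":0,"ax":0,"ay":0,"az":0,"grip":1},{"dx":0,"dy":0,"dz":0,"ax":0,"ay":0,"az":0,"grip":1}]'

```text
clock: 5.78
position: [0.5106, 0.1042, 0.3085]
ee_rot: [-0.003, 0.056, 0.998, 0.0]
contact_force: [-10.4, 3.1, 5.1]
width: -0.0002
gripper_force: 5.3
```

Call:
jog_arm --plan '[{"dx":-1,"dy":0,"dz":0,"ax":0,"ay":0,"az":0,"grip":1},{"dx":-0.5,"dy":0,"dz":0,"ax":0,"ay":0,"az":0,"grip":1},{"dx":0,"dy":0,"dz":0,"ax":0,"ay":0,"az":0,"grip":1}]'

```text
clock: 6.03
position: [0.5115, 0.1041, 0.3085]
ee_rot: [-0.004, 0.056, 0.998, 0.001]
contact_force: [-12.9, 2.5, 7.1]
width: -0.0004
gripper_force: 6.2
```

```bash
python3 -c "
from h import *
duo('duo2.png',sc=(225,175),si=(215,165),w=66,h=60,f=6)
s=sensors.get_state();print(s['contact_force'],s['moment'],s['position'])"
```

```text
[-11.96292639   1.97646074   6.59937542] [ 0.32056701  1.67751639 -0.00703273] [0.51146863 0.10412115 0.30852446]
```

View pics/duo2.png

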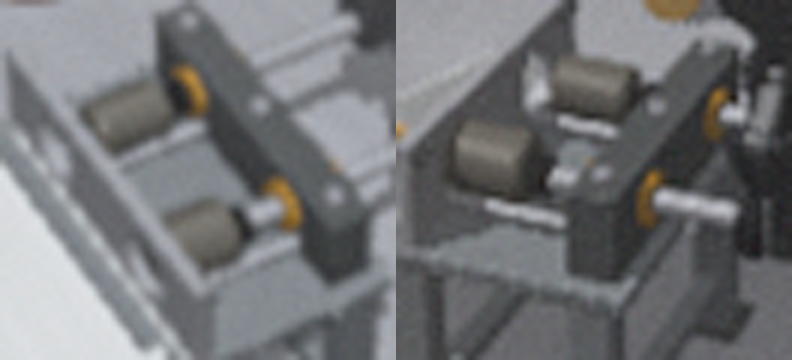

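Sinker 1 sits with its nose at the plate. The force has climbed past 12 N at about 20 mm of stroke, so lane 1's sinker is fat. I'll let the plunger spring back and move behind plunger 2.

Call:
jog_arm --plan '[{"dx":3,"dy":0,"dz":0,"ax":0,"ay":0,"az":0,"grip":1},{"dx":3,"dy":0,"dz":0,"ax":0,"ay":0,"az":0,"grip":1},{"dx":4,"dy":0,"dz":0,"ax":0,"ay":0,"az":0,"grip":1},{"dx":4,"dy":0,"dz":0,"ax":0,"ay":0,"az":0,"grip":1},{"dx":4,"dy":0,"dz":0,"ax":0,"ay":0,"az":0,"grip":1},{"dx":4,"dy":0,"dz":0,"ax":0,"ay":0,"az":0,"grip":1},{"dx":8,"dy":0,"dz":0,"ax":0,"ay":0,"az":0,"grip":1},{"dx":10,"dy":0,"dz":0,"ax":0,"ay":0,"az":0,"grip":1},{"dx":5,"dy":0,"dz":0,"ax":0,"ay":0,"az":0,"grip":1},{"dx":0,"dy":-15,"dz":0,"ax":0,"ay":0,"az":0,"grip":1},{"dx":0,"dy":-20,"dz":0,"ax":0,"ay":0,"az":0,"grip":1},{"dx":0,"dy":-20,"dz":0,"ax":0,"ay":0,"az":0,"grip":1},{"dx":0,"dy":-20,"dz":0,"ax":0,"ay":0,"az":0,"grip":1},{"dx":0,"dy":-15,"dz":0,"ax":0,"ay":0,"az":0,"grip":1},{"dx":-5,"dy":0,"dz":0,"ax":0,"ay":0,"az":0,"grip":1},{"dx":-5,"dy":0,"dz":0,"ax":0,"ay":0,"az":0,"grip":1},{"dx":-5,"dy":0,"dz":0,"ax":0,"ay":0,"az":0,"grip":1},{"dx":0,"dy":0,"dz":0,"ax":0,"ay":0,"az":0,"grip":1}]'

```text
clock: 7.63
position: [0.4751, 0.0179, 0.3088]
ee_rot: [0.0, 0.055, 0.998, 0.0]
contact_force: [-1.0, -0.1, -0.1]
width: 0.0001
gripper_force: 0.4
```

Call:
jog_arm --plan '[{"dx":-3,"dy":0,"dz":0,"ax":0,"ay":0,"az":0,"grip":1},{"dx":-2,"dy":0,"dz":0,"ax":0,"ay":0,"az":0,"grip":1},{"dx":-2,"dy":0,"dz":0,"ax":0,"ay":0,"az":0,"grip":1},{"dx":-2,"dy":0,"dz":0,"ax":0,"ay":0,"az":0,"grip":1},{"dx":-2,"dy":0,"dz":0,"ax":0,"ay":0,"az":0,"grip":1}]'

```text
clock: 8.05
position: [0.4845, 0.0167, 0.3085]
ee_rot: [-0.001, 0.055, 0.998, 0.0]
contact_force: [-4.6, 1.4, 1.4]
width: 0.0003
gripper_force: 2.1
```

Call:
jog_arm --plan '[{"dx":-2,"dy":0,"dz":0,"ax":0,"ay":0,"az":0,"grip":1},{"dx":-2,"dy":0,"dz":0,"ax":0,"ay":0,"az":0,"grip":1},{"dx":-2,"dy":0,"dz":0,"ax":0,"ay":0,"az":0,"grip":1}]'

```text
clock: 8.3
position: [0.4908, 0.0158, 0.3085]
ee_rot: [-0.001, 0.056, 0.998, 0.0]
contact_force: [-3.7, 3.5, 0.9]
width: 0.0004
gripper_force: 2.2
```

Call:
jog_arm --plan '[{"dx":-2,"dy":0,"dz":0,"ax":0,"ay":0,"az":0,"grip":1},{"dx":-2,"dy":0,"dz":0,"ax":0,"ay":0,"az":0,"grip":1}]'

```text
clock: 8.47
position: [0.4949, 0.0153, 0.3085]
ee_rot: [-0.0, 0.056, 0.998, 0.0]
contact_force: [-4.7, 2.7, 1.6]
width: 0.0002
gripper_force: 2.2
```

Call:
jog_arm --plan '[{"dx":-1.5,"dy":0,"dz":0,"ax":0,"ay":0,"az":0,"grip":1},{"dx":-1.5,"dy":0,"dz":0,"ax":0,"ay":0,"az":0,"grip":1}]'

```text
clock: 8.63
position: [0.498, 0.0149, 0.3085]
ee_rot: [-0.0, 0.056, 0.998, 0.0]
contact_force: [-3.6, 2.8, 0.2]
width: -0.0
gripper_force: 2.2
```

Call:
jog_arm --plan '[{"dx":-1.5,"dy":0.4,"dz":0,"ax":0,"ay":0,"az":0,"grip":1},{"dx":-1.5,"dy":0.3,"dz":0,"ax":0,"ay":0,"az":0,"grip":1}]'

```text
clock: 8.8
position: [0.5009, 0.0149, 0.3085]
ee_rot: [-0.0, 0.055, 0.998, -0.0]
contact_force: [-4.4, -0.2, 0.7]
width: -0.0002
gripper_force: 2.3
```

Call:
jog_arm --plan '[{"dx":-1.5,"dy":0,"dz":0,"ax":0,"ay":0,"az":0,"grip":1},{"dx":-1,"dy":0,"dz":0,"ax":0,"ay":0,"az":0,"grip":1}]'

```text
clock: 8.97
position: [0.5035, 0.0145, 0.3085]
ee_rot: [-0.0, 0.055, 0.998, -0.0]
contact_force: [-4.4, -0.2, -0.9]
width: -0.0002
gripper_force: 2.3
```

Call:
jog_arm --plan '[{"dx":-1.5,"dy":0,"dz":0,"ax":0,"ay":0,"az":0,"grip":1},{"dx":-1,"dy":0,"dz":0,"ax":0,"ay":0,"az":0,"grip":1}]'

```text
clock: 9.13
position: [0.506, 0.0142, 0.3085]
ee_rot: [-0.0, 0.055, 0.998, -0.0]
contact_force: [-5.0, -0.6, -0.6]
width: -0.0001
gripper_force: 2.3
```

Call:
jog_arm --plan '[{"dx":-2,"dy":0,"dz":0,"ax":0,"ay":0,"az":0,"grip":1},{"dx":-2,"dy":0,"dz":0,"ax":0,"ay":0,"az":0,"grip":1},{"dx":-2,"dy":0,"dz":0,"ax":0,"ay":0,"az":0,"grip":1},{"dx":-2,"dy":0,"dz":0,"ax":0,"ay":0,"az":0,"grip":1},{"dx":-2,"dy":0,"dz":0,"ax":0,"ay":0,"az":0,"grip":1}]'

```text
clock: 9.55
position: [0.5157, 0.0131, 0.3085]
ee_rot: [-0.001, 0.055, 0.998, -0.0]
contact_force: [-6.4, -0.1, -1.2]
width: -0.0001
gripper_force: 2.7
```

Call:
jog_arm --plan '[{"dx":-2,"dy":0,"dz":0,"ax":0,"ay":0,"az":0,"grip":1},{"dx":-2,"dy":0,"dz":0,"ax":0,"ay":0,"az":0,"grip":1},{"dx":-2,"dy":0,"dz":0,"ax":0,"ay":0,"az":0,"grip":1},{"dx":-2,"dy":0,"dz":0,"ax":0,"ay":0,"az":0,"grip":1},{"dx":-2,"dy":0,"dz":0,"ax":0,"ay":0,"az":0,"grip":1},{"dx":-2,"dy":0,"dz":0,"ax":0,"ay":0,"az":0,"grip":1}]'

```text
clock: 10.05
position: [0.5276, 0.0116, 0.3085]
ee_rot: [-0.001, 0.055, 0.998, -0.001]
contact_force: [-4.8, -1.8, -0.3]
width: -0.0002
gripper_force: 2.6
```

Call:
jog_arm --plan '[{"dx":-2,"dy":0,"dz":0,"ax":0,"ay":0,"az":0,"grip":1},{"dx":-2,"dy":0,"dz":0,"ax":0,"ay":0,"az":0,"grip":1},{"dx":-2,"dy":0,"dz":0,"ax":0,"ay":0,"az":0,"grip":1},{"dx":-2,"dy":0,"dz":0,"ax":0,"ay":0,"az":0,"grip":1},{"dx":-2,"dy":0,"dz":0,"ax":0,"ay":0,"az":0,"grip":1},{"dx":-2,"dy":0,"dz":0,"ax":0,"ay":0,"az":0,"grip":1},{"dx":-2,"dy":0,"dz":0,"ax":0,"ay":0,"az":0,"grip":1}]'

```text
clock: 10.63
position: [0.5419, 0.0101, 0.3086]
ee_rot: [-0.0, 0.055, 0.998, -0.001]
contact_force: [-5.2, -3.2, -1.5]
width: 0.0001
gripper_force: 2.1
```

Call:
jog_arm --plan '[{"dx":-2,"dy":0,"dz":0,"ax":0,"ay":0,"az":0,"grip":1},{"dx":-2,"dy":0,"dz":0,"ax":0,"ay":0,"az":0,"grip":1}]'

```text
clock: 10.8
position: [0.5449, 0.0097, 0.3086]
ee_rot: [-0.002, 0.055, 0.998, -0.001]
contact_force: [-11.2, -1.7, 3.8]
width: 0.0
gripper_force: 5.5
```

```bash
python3 -c "
from h import *
duo('duo3.png',sc=(145,160),si=(135,155),w=130,h=140,f=3)
s=sensors.get_state();print(s['contact_force'],s['moment'],s['position'])"
```

```text
[-7.73157591 -2.80169926  2.53306919] [-0.42647852  1.21424547 -0.04087246] [0.54484182 0.00970594 0.30854918]
```

View pics/duo3.png

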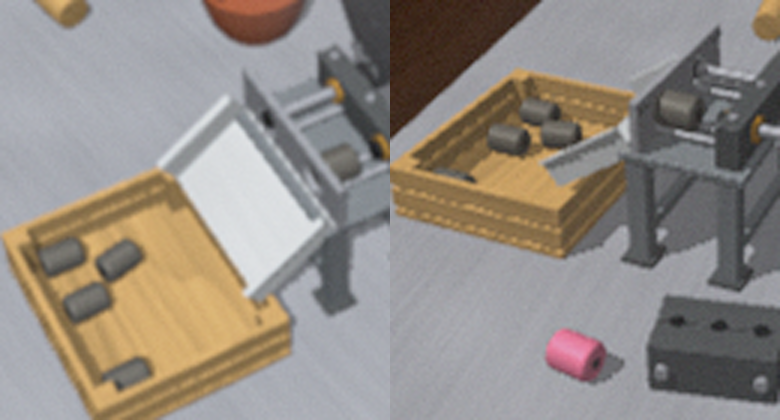

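The picture shows four sinkers in the crate, with lane 2 empty and the fat sinker still in lane 1. I'll add a last 1 mm to make sure of the end stop, then let plunger 2 spring back.

Call:
jog_arm --plan '[{"dx":-1,"dy":0,"dz":0,"ax":0,"ay":0,"az":0,"grip":1},{"dx":0,"dy":0,"dz":0,"ax":0,"ay":0,"az":0,"grip":1}]'

```text
clock: 11.07
position: [0.5451, 0.0097, 0.3086]
ee_rot: [-0.003, 0.055, 0.998, -0.001]
contact_force: [-10.4, -3.6, 3.4]
width: -0.0001
gripper_force: 4.8
```

Call:
jog_arm --plan '[{"dx":4,"dy":0,"dz":0,"ax":0,"ay":0,"az":0,"grip":1},{"dx":5,"dy":0,"dz":0,"ax":0,"ay":0,"az":0,"grip":1},{"dx":5,"dy":0,"dz":0,"ax":0,"ay":0,"az":0,"grip":1},{"dx":5,"dy":0,"dz":0,"ax":0,"ay":0,"az":0,"grip":1},{"dx":5,"dy":0,"dz":0,"ax":0,"ay":0,"az":0,"grip":1},{"dx":5,"dy":0,"dz":0,"ax":0,"ay":0,"az":0,"grip":1},{"dx":5,"dy":0,"dz":0,"ax":0,"ay":0,"az":0,"grip":1},{"dx":5,"dy":0,"dz":0,"ax":0,"ay":0,"az":0,"grip":1},{"dx":5,"dy":0,"dz":0,"ax":0,"ay":0,"az":0,"grip":1},{"dx":5,"dy":0,"dz":0,"ax":0,"ay":0,"az":0,"grip":1},{"dx":5,"dy":0,"dz":0,"ax":0,"ay":0,"az":0,"grip":1},{"dx":5,"dy":0,"dz":0,"ax":0,"ay":0,"az":0,"grip":1},{"dx":5,"dy":0,"dz":0,"ax":0,"ay":0,"az":0,"grip":1},{"dx":5,"dy":0,"dz":0,"ax":0,"ay":0,"az":0,"grip":1},{"dx":8,"dy":0,"dz":0,"ax":0,"ay":0,"az":0,"grip":1},{"dx":10,"dy":0,"dz":0,"ax":0,"ay":0,"az":0,"grip":1},{"dx":10,"dy":0,"dz":0,"ax":0,"ay":0,"az":0,"grip":1},{"dx":0,"dy":0,"dz":-20,"ax":0,"ay":0,"az":0,"grip":1},{"dx":0,"dy":0,"dz":-30,"ax":0,"ay":0,"az":0,"grip":1},{"dx":0,"dy":0,"dz":-30,"ax":0,"ay":0,"az":0,"grip":0}]'

```text
clock: 12.73
position: [0.4489, 0.0209, 0.3889]
ee_rot: [-0.001, 0.055, 0.998, 0.0]
contact_force: [0.4, 0.6, -1.3]
width: 0.0106
gripper_force: 0.0
```

Call:
jog_arm --plan '[{"dx":-10,"dy":5,"dz":-20,"ax":0,"ay":0,"az":0,"grip":0},{"dx":-20,"dy":10,"dz":0,"ax":0,"ay":0,"az":0,"grip":0},{"dx":-22,"dy":10,"dz":0,"ax":0,"ay":0,"az":0,"grip":0},{"dx":-22,"dy":10,"dz":0,"ax":0,"ay":0,"az":0,"grip":0},{"dx":-22,"dy":10,"dz":0,"ax":0,"ay":0,"az":0,"grip":0},{"dx":-22,"dy":10,"dz":0,"ax":0,"ay":0,"az":0,"grip":0},{"dx":-22,"dy":10,"dz":0,"ax":0,"ay":0,"az":0,"grip":0},{"dx":-22,"dy":10,"dz":0,"ax":0,"ay":0,"az":0,"grip":0},{"dx":-20,"dy":8,"dz":0,"ax":0,"ay":0,"az":0,"grip":0},{"dx":-10,"dy":6,"dz":0,"ax":0,"ay":0,"az":0,"grip":0},{"dx":0,"dy":0,"dz":0,"ax":0,"ay":0,"az":0,"grip":0}]'

```text
clock: 13.65
position: [0.6525, 0.0886, 0.4077]
ee_rot: [0.0, 0.055, 0.998, 0.0]
contact_force: [-1.0, 0.9, -0.6]
width: 0.0852
gripper_force: 0.0
```

```bash
python3 - <<'E'
from h import *
s=sensors.get_state(); print(s['clock'],s['position'],s['ee_rot'],s['contact_force'],s['width'])
d=shot('wrist','wrist3.png');np.save('w3.npy',d,allow_pickle=True)
for n,p in dict(disc2=(.4918,.0160,.151),disc1=(.5017,.106,.152),s1=(.6577,.0884,.15)).items(): print(n,proj(d,p))
E
```

```text
13.65 [0.65247845 0.08863879 0.40774641] [2.27104262e-04 5.51292197e-02 9.98479162e-01 2.84357940e-04] [-0.98067927  0.86291546 -0.57533839] 0.08519414374435579
disc2 [104.93156752 -41.62786306]
disc1 [260.94607637 -42.4074827 ]
s1 [260.34985711 210.37142668]
```

View pics/wrist3.png

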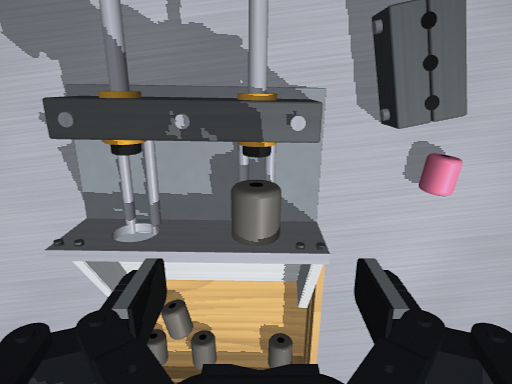

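The wrist view shows both plunger noses back home at (126,148) and (257,148). The fat sinker is loose at about (256,212), with its nose at the plate.

```bash
python3 - <<'E'
from h import *
d=np.load('w3.npy',allow_pickle=True).item()
for uv in((256.5,212),(256.5,190),(125,152),(257,152)): print(uv,np.round(onz(d,*uv,.15)*1e3,1))
E=np.array(d['extrinsics']);print(-E[:3,:3].T@E[:3,3])
# crucible in scene now
S=shot('scene')
for z,n in((.075,'rim'),(.0,'foot')): print()
hsv=cv2.cvtColor(S['image'],cv2.COLOR_RGB2HSV)
m=((hsv[...,0]<12)&(hsv[...,1]>110)&(hsv[...,2]>60)).astype(np.uint8); m[:125]=0;m[190:]=0;m[:,:195]=0;m[:,265:]=0
c=max(cv2.findContours(m,0,2)[0],key=cv2.contourArea)
print(cv2.boundingRect(c))
# predicted rim/foot silhouettes for candidate centres
for cx,cy in((.513,-.253),(.52,-.25),(.505,-.256)):
  a=np.linspace(0,2*np.pi,60)
  P=[proj(S,(cx+r*np.cos(t),cy+r*np.sin(t),z)) for r,z in((.068,.075),(.046,0)) for t in a]
  print(cx,cy,np.round(np.min(P,0),1),np.round(np.max(P,0),1))
E
```

```text
(256.5, 212) [658.7  85.4 150. ]
(256.5, 190) [641.8  87.4 150. ]
(125, 152) [604.4   0.  150. ]
(257, 152) [614.5  90.8 150. ]
[0.5713898  0.0976688  0.37596722]


(211, 140, 33, 34)
0.513 -0.253 [210.9 140.2] [249.6 177.2]
0.52 -0.25 [209.8 141.4] [248.6 178.5]
0.505 -0.256 [212.3 138.9] [250.9 175.7]
```

Call:
jog_arm --plan '[{"dx":-3.8,"dy":-2.2,"dz":10,"ax":0,"ay":0,"az":0,"grip":0},{"dx":0,"dy":0,"dz":25,"ax":0,"ay":0,"az":0,"grip":0},{"dx":0,"dy":0,"dz":25,"ax":0,"ay":0,"az":0,"grip":0},{"dx":0,"dy":0,"dz":20,"ax":0,"ay":0,"az":0,"grip":0},{"dx":0,"dy":0,"dz":12,"ax":0,"ay":0,"az":0,"grip":0},{"dx":0,"dy":0,"dz":6,"ax":0,"ay":0,"az":0,"grip":0},{"dx":0,"dy":0,"dz":0,"ax":0,"ay":0,"az":0,"grip":0}]'

```text
clock: 14.33
position: [0.6533, 0.0848, 0.3089]
ee_rot: [-0.002, 0.056, 0.998, -0.0]
contact_force: [0.0, 0.1, -0.4]
width: 0.0853
gripper_force: 0.0
```

Call:
jog_arm --grip_force 40 --plan '[{"dx":0,"dy":0,"dz":3,"ax":0,"ay":0,"az":0,"grip":0.4},{"dx":0,"dy":0,"dz":0,"ax":0,"ay":0,"az":0,"grip":0.45},{"dx":0,"dy":0,"dz":0,"ax":0,"ay":0,"az":0,"grip":0.5},{"dx":0,"dy":0,"dz":0,"ax":0,"ay":0,"az":0,"grip":0.6},{"dx":0,"dy":0,"dz":0,"ax":0,"ay":0,"az":0,"grip":0.8},{"dx":0,"dy":0,"dz":0,"ax":0,"ay":0,"az":0,"grip":1},{"dx":0,"dy":0,"dz":0,"ax":0,"ay":0,"az":0,"grip":1}]'

```text
clock: 14.92
position: [0.6547, 0.0853, 0.3089]
ee_rot: [0.001, 0.055, 0.998, -0.0]
contact_force: [-1.3, -1.2, 6.0]
width: 0.0349
gripper_force: 39.9
```

Call:
jog_arm --plan '[{"dx":0,"dy":0,"dz":-4,"ax":0,"ay":0,"az":0,"grip":1},{"dx":0,"dy":0,"dz":-6,"ax":0,"ay":0,"az":0,"grip":1},{"dx":0,"dy":0,"dz":-8,"ax":0,"ay":0,"az":0,"grip":1},{"dx":0,"dy":0,"dz":-8,"ax":0,"ay":0,"az":0,"grip":1},{"dx":0,"dy":0,"dz":0,"ax":0,"ay":0,"az":0,"grip":1}]'

```text
clock: 15.33
position: [0.6529, 0.0855, 0.3345]
ee_rot: [-0.003, 0.055, 0.998, -0.0]
contact_force: [-7.6, 0.2, -2.6]
width: 0.035
gripper_force: 42.9
```

Call:
jog_arm --plan '[{"dx":3,"dy":0,"dz":0,"ax":0,"ay":0,"az":0,"grip":1},{"dx":3,"dy":0,"dz":0,"ax":0,"ay":0,"az":0,"grip":1},{"dx":0,"dy":0,"dz":0,"ax":0,"ay":0,"az":0,"grip":1}]'

```text
clock: 15.58
position: [0.6486, 0.0862, 0.3358]
ee_rot: [0.002, 0.055, 0.998, 0.0]
contact_force: [-0.2, -0.1, -3.7]
width: 0.0346
gripper_force: 43.1
```

```bash
python3 - <<'E'
from h import *
s=sensors.get_state(); print(s['clock'],s['position'],s['ee_rot'],s['contact_force'],s['width'])
d=shot('wrist');b=shot('side')
a=cv2.resize(b['image'][125:225,200:290],None,fx=3.6,fy=3.84)
cv2.imwrite('pics/w4.png',np.hstack([cv2.resize(d['image'][130:],(450,384)),a[:384,:324]])[:,:,::-1])
E
```

```text
15.5833 [0.64862524 0.08616835 0.33577063] [1.88558514e-03 5.54209987e-02 9.98461256e-01 2.77578080e-04] [-0.20583367 -0.10915908 -3.66719197] 0.0346209315542552
```

View pics/w4.png

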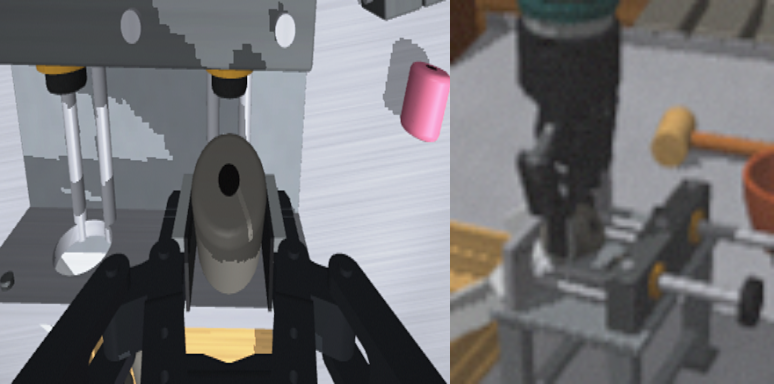

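The wrist view shows the sinker held between the pads and hanging free, at about (228,205) in the crop. It tipped tail-up when its nose left the hole. I'll grip it a bit harder, lift it clear and carry it over to the crucible.

Call:
jog_arm --grip_force 60 --plan '[{"dx":0,"dy":0,"dz":-8,"ax":0,"ay":0,"az":0,"grip":1},{"dx":0,"dy":0,"dz":-20,"ax":0,"ay":0,"az":0,"grip":1},{"dx":0,"dy":0,"dz":-25,"ax":0,"ay":0,"az":0,"grip":1},{"dx":0,"dy":0,"dz":-25,"ax":0,"ay":0,"az":0,"grip":1},{"dx":0,"dy":0,"dz":-12,"ax":0,"ay":0,"az":0,"grip":1},{"dx":4,"dy":-15,"dz":0,"ax":0,"ay":0,"az":0,"grip":1},{"dx":8,"dy":-29,"dz":0,"ax":0,"ay":0,"az":0,"grip":1},{"dx":8,"dy":-29,"dz":0,"ax":0,"ay":0,"az":0,"grip":1},{"dx":8,"dy":-29,"dz":0,"ax":0,"ay":0,"az":0,"grip":1},{"dx":8,"dy":-29,"dz":0,"ax":0,"ay":0,"az":0,"grip":1},{"dx":8,"dy":-29,"dz":0,"ax":0,"ay":0,"az":0,"grip":1},{"dx":8,"dy":-29,"dz":0,"ax":0,"ay":0,"az":0,"grip":1},{"dx":8,"dy":-29,"dz":0,"ax":0,"ay":0,"az":0,"grip":1},{"dx":8,"dy":-29,"dz":0,"ax":0,"ay":0,"az":0,"grip":1},{"dx":8,"dy":-29,"dz":0,"ax":0,"ay":0,"az":0,"grip":1},{"dx":8,"dy":-29,"dz":0,"ax":0,"ay":0,"az":0,"grip":1},{"dx":8,"dy":-29,"dz":0,"ax":0,"ay":0,"az":0,"grip":1},{"dx":4,"dy":-17,"dz":0,"ax":0,"ay":0,"az":0,"grip":1},{"dx":0,"dy":0,"dz":0,"ax":0,"ay":0,"az":0,"grip":1},{"dx":0,"dy":0,"dz":0,"ax":0,"ay":0,"az":0,"grip":1}]'

```text
clock: 17.35
position: [0.5135, -0.2534, 0.4236]
ee_rot: [-0.0, 0.057, 0.998, 0.0]
contact_force: [0.7, -0.7, -4.6]
width: 0.0338
gripper_force: 64.9
```

```bash
python3 - <<'E'
from h import *
s=sensors.get_state(); print(s['clock'],s['position'],s['ee_rot'],s['contact_force'],s['width'])
d=shot('wrist','wrist5.png');hsv=cv2.cvtColor(d['image'],cv2.COLOR_RGB2HSV)
m=((hsv[...,0]<14)&(hsv[...,1]>110)&(hsv[...,2]>50)).astype(np.uint8)
c=max(cv2.findContours(m,0,2)[0],key=cv2.contourArea);x,y,w,h=cv2.boundingRect(c);print(x,y,w,h,cv2.contourArea(c))
q=c[:,0,:];L=q[q[:,0]==x].mean(0);R=q[q[:,0]==x+w-1].mean(0);T=q[q[:,1]==y].mean(0)
for p in(L,R,T):print(p,np.round(onz(d,*p,.075)*1e3,1))
# expected silhouette
a=np.linspace(0,2*np.pi,90)
for cx,cy in((.514,-.252),):
  P=np.array([proj(d,(cx+.068*np.cos(t),cy+.068*np.sin(t),.075)) for t in a]);print(P.min(0),P.max(0))
E
```

```text
17.35 [ 0.51345369 -0.25341335  0.42357511] [-1.45634394e-04  5.68109982e-02  9.98384912e-01  2.36352055e-04] [ 0.68100481 -0.66097411 -4.56303739] 0.033821207164324386
178 99 135 131 13448.5
[178. 165.] [ 496.5 -332.5   75. ]
[312. 166.] [ 512.5 -201.7   75. ]
[246.5  99. ] [ 442.3 -257.7   75. ]
[192.62199158 101.86975211] [330.1275757  235.59658812]
```

View pics/wrist5.png

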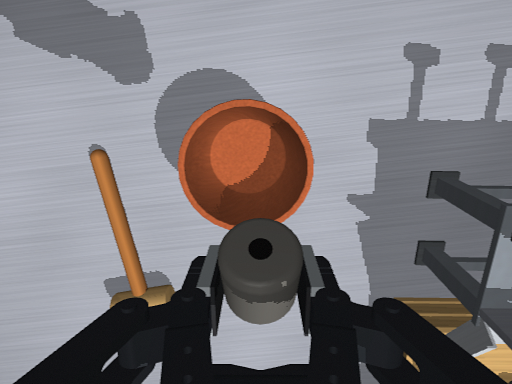

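The wrist view shows the crucible's rim centred near column 246, about 14 mm off the gripper plane at column 260, with the sinker firmly held tail-up. The wrist view is nearest, so I'll trust it: shift by −14 mm and descend.

Call:
jog_arm --plan '[{"dx":2,"dy":-14,"dz":10,"ax":0,"ay":0,"az":0,"grip":1},{"dx":0,"dy":0,"dz":25,"ax":0,"ay":0,"az":0,"grip":1},{"dx":0,"dy":0,"dz":25,"ax":0,"ay":0,"az":0,"grip":1},{"dx":0,"dy":0,"dz":25,"ax":0,"ay":0,"az":0,"grip":1},{"dx":0,"dy":0,"dz":15,"ax":0,"ay":0,"az":0,"grip":1},{"dx":0,"dy":0,"dz":0,"ax":0,"ay":0,"az":0,"grip":1},{"dx":0,"dy":0,"dz":0,"ax":0,"ay":0,"az":0,"grip":1}]'

```text
clock: 17.98
position: [0.5108, -0.2653, 0.3229]
ee_rot: [-0.001, 0.055, 0.998, 0.001]
contact_force: [1.3, 0.2, -3.4]
width: 0.034
gripper_force: 64.7
```

```bash
python3 - <<'E'
from h import *
s=sensors.get_state(); print(s['clock'],s['position'],s['contact_force'],s['width'])
d=shot('wrist');hsv=cv2.cvtColor(d['image'],cv2.COLOR_RGB2HSV)
m=((hsv[...,0]<14)&(hsv[...,1]>110)&(hsv[...,2]>50)).astype(np.uint8)
c=max(cv2.findContours(m,0,2)[0],key=cv2.contourArea);x,y,w,h=cv2.boundingRect(c);print(x,y,w,h)
a=np.linspace(0,2*np.pi,90)
def sil(D,cx,cy):
  P=np.array([proj(D,(cx+r*np.cos(t),cy+r*np.sin(t),z)) for r,z in((.068,.075),(.046,0)) for t in a]);return np.round([*P.min(0),*P.max(0)],1)
print(sil(d,.510,-.267))
for n in('scene','side'):
  D=shot(n); print(n,sil(D,.510,-.267),sil(D,.514,-.252))
S=cv2.imread('pics/scene0.png')[:,:,::-1];D=cv2.imread('pics/side0.png')[:,:,::-1]
for I,b in((S,(195,265,125,190)),(D,(270,330,150,205))):
  h=cv2.cvtColor(np.ascontiguousarray(I),cv2.COLOR_RGB2HSV);m=(((h[...,0]<14)|(h[...,0]>172))&(h[...,1]>100)).astype(np.uint8)
  ys,xs=np.nonzero(m[b[2]:b[3],b[0]:b[1]]);print(xs.min()+b[0],ys.min()+b[2],xs.max()+b[0],ys.max()+b[2])
E
```

```text
17.9833 [ 0.51082112 -0.26530826  0.32285172] [ 1.33985997  0.22646441 -3.37034085] 0.0340223057510092
161 108 192 156
[159.6 108.2 354.6 291.7]
scene [209.4 137.9 247.9 174.6] [210.8 140.5 249.6 177.4]
side [280.2 162.6 316.9 194. ] [278.3 164.1 315.3 195.8]
195 137 247 173
270 160 316 192
```

All three views now agree on a crucible centre of (510,−267), and the TCP is within 2 mm of it. I'll lower the sinker.

Call:
jog_arm --plan '[{"dx":0,"dy":-1.5,"dz":15,"ax":0,"ay":0,"az":0,"grip":1},{"dx":0,"dy":0,"dz":20,"ax":0,"ay":0,"az":0,"grip":1},{"dx":0,"dy":0,"dz":20,"ax":0,"ay":0,"az":0,"grip":1},{"dx":0,"dy":0,"dz":20,"ax":0,"ay":0,"az":0,"grip":1},{"dx":0,"dy":0,"dz":15,"ax":0,"ay":0,"az":0,"grip":1},{"dx":0,"dy":0,"dz":10,"ax":0,"ay":0,"az":0,"grip":1},{"dx":0,"dy":0,"dz":4,"ax":0,"ay":0,"az":0,"grip":1},{"dx":0,"dy":0,"dz":0,"ax":0,"ay":0,"az":0,"grip":1}]'

```text
clock: 18.8
position: [0.5108, -0.2675, 0.2197]
ee_rot: [0.0, 0.055, 0.998, 0.0]
contact_force: [0.2, 0.8, -4.1]
width: 0.034
gripper_force: 65.0
```

Call:
jog_arm --plan '[{"dx":0,"dy":0,"dz":3,"ax":0,"ay":0,"az":0,"grip":1},{"dx":0,"dy":0,"dz":2,"ax":0,"ay":0,"az":0,"grip":1},{"dx":0,"dy":0,"dz":2,"ax":0,"ay":0,"az":0,"grip":1},{"dx":0,"dy":0,"dz":0,"ax":0,"ay":0,"az":0,"grip":1}]'

```text
clock: 19.13
position: [0.5106, -0.2674, 0.2129]
ee_rot: [0.0, 0.055, 0.998, -0.0]
contact_force: [-0.1, -0.1, -4.3]
width: 0.0342
gripper_force: 65.0
```

Call:
jog_arm --plan '[{"dx":0,"dy":0,"dz":2,"ax":0,"ay":0,"az":0,"grip":1},{"dx":0,"dy":0,"dz":2,"ax":0,"ay":0,"az":0,"grip":1},{"dx":0,"dy":0,"dz":0,"ax":0,"ay":0,"az":0,"grip":1}]'

```text
clock: 19.38
position: [0.5105, -0.2673, 0.2084]
ee_rot: [-0.0, 0.055, 0.998, 0.0]
contact_force: [0.1, 0.6, -4.0]
width: 0.0341
gripper_force: 65.0
```

Call:
jog_arm --plan '[{"dx":0,"dy":0,"dz":2,"ax":0,"ay":0,"az":0,"grip":1},{"dx":0,"dy":0,"dz":2,"ax":0,"ay":0,"az":0,"grip":1},{"dx":0,"dy":0,"dz":2,"ax":0,"ay":0,"az":0,"grip":1},{"dx":0,"dy":0,"dz":0,"ax":0,"ay":0,"az":0,"grip":1}]'

```text
clock: 19.72
position: [0.5104, -0.2673, 0.2021]
ee_rot: [-0.0, 0.055, 0.998, 0.0]
contact_force: [1.0, 0.4, -4.8]
width: 0.034
gripper_force: 65.0
```

Call:
jog_arm --plan '[{"dx":0,"dy":0,"dz":1.5,"ax":0,"ay":0,"az":0,"grip":1},{"dx":0,"dy":0,"dz":1.5,"ax":0,"ay":0,"az":0,"grip":1},{"dx":0,"dy":0,"dz":0,"ax":0,"ay":0,"az":0,"grip":1}]'

```text
clock: 19.97
position: [0.5106, -0.2674, 0.1994]
ee_rot: [0.0, 0.055, 0.998, 0.0]
contact_force: [0.4, 0.1, -5.0]
width: 0.0343
gripper_force: 65.0
```

Call:
jog_arm --plan '[{"dx":0,"dy":0,"dz":1.5,"ax":0,"ay":0,"az":0,"grip":1},{"dx":0,"dy":0,"dz":1.5,"ax":0,"ay":0,"az":0,"grip":1},{"dx":0,"dy":0,"dz":0,"ax":0,"ay":0,"az":0,"grip":1}]'

```text
clock: 20.22
position: [0.5107, -0.2674, 0.1985]
ee_rot: [0.0, 0.055, 0.998, -0.0]
contact_force: [-4.4, 1.8, 8.6]
width: 0.0338
gripper_force: 66.6
```

The floor is reached, with the sinker's low end resting on it. I'll ease off 1 mm and open slowly, only a little, to stay clear of the walls.

Call:
jog_arm --grip_force 20 --plan '[{"dx":0,"dy":0,"dz":-1.5,"ax":0,"ay":0,"az":0,"grip":1},{"dx":0,"dy":0,"dz":0,"ax":0,"ay":0,"az":0,"grip":1},{"dx":0,"dy":0,"dz":0,"ax":0,"ay":0,"az":0,"grip":1},{"dx":0,"dy":0,"dz":1,"ax":0,"ay":0,"az":0,"grip":1}]'

```text
clock: 20.55
position: [0.5107, -0.2675, 0.1984]
ee_rot: [0.0, 0.055, 0.998, -0.0]
contact_force: [-4.0, 2.8, 14.6]
width: 0.0341
gripper_force: 66.5
```

Call:
jog_arm --plan '[{"dx":0,"dy":0,"dz":0,"ax":0,"ay":0,"az":0,"grip":0.6},{"dx":0,"dy":0,"dz":0,"ax":0,"ay":0,"az":0,"grip":0.58},{"dx":0,"dy":0,"dz":0,"ax":0,"ay":0,"az":0,"grip":0.56},{"dx":0,"dy":0,"dz":0,"ax":0,"ay":0,"az":0,"grip":0.54},{"dx":0,"dy":0,"dz":0,"ax":0,"ay":0,"az":0,"grip":0.52},{"dx":0,"dy":0,"dz":0,"ax":0,"ay":0,"az":0,"grip":0.5},{"dx":0,"dy":0,"dz":0,"ax":0,"ay":0,"az":0,"grip":0.48},{"dx":0,"dy":0,"dz":0,"ax":0,"ay":0,"az":0,"grip":0.46},{"dx":0,"dy":0,"dz":0,"ax":0,"ay":0,"az":0,"grip":0.46}]'

```text
clock: 21.3
position: [0.5106, -0.2674, 0.197]
ee_rot: [-0.0, 0.055, 0.998, 0.0]
contact_force: [0.1, -0.9, 0.2]
width: 0.0463
gripper_force: 0.0
```

Released, with no force left on the tool. I'll rise straight up, swing clear and check.

Call:
jog_arm --plan '[{"dx":0,"dy":0,"dz":-5,"ax":0,"ay":0,"az":0,"grip":0.46},{"dx":0,"dy":0,"dz":-10,"ax":0,"ay":0,"az":0,"grip":0.46},{"dx":0,"dy":0,"dz":-15,"ax":0,"ay":0,"az":0,"grip":0.46},{"dx":0,"dy":0,"dz":-20,"ax":0,"ay":0,"az":0,"grip":0.46},{"dx":0,"dy":0,"dz":-30,"ax":0,"ay":0,"az":0,"grip":0.46},{"dx":0,"dy":0,"dz":-30,"ax":0,"ay":0,"az":0,"grip":0.46},{"dx":0,"dy":0,"dz":-30,"ax":0,"ay":0,"az":0,"grip":0.46},{"dx":0,"dy":0,"dz":-30,"ax":0,"ay":0,"az":0,"grip":0.46},{"dx":0,"dy":0,"dz":-30,"ax":0,"ay":0,"az":0,"grip":0.46},{"dx":20,"dy":0,"dz":-20,"ax":0,"ay":0,"az":0,"grip":0.46},{"dx":20,"dy":0,"dz":0,"ax":0,"ay":0,"az":0,"grip":0.46},{"dx":20,"dy":0,"dz":0,"ax":0,"ay":0,"az":0,"grip":0.46},{"dx":0,"dy":0,"dz":0,"ax":0,"ay":0,"az":0,"grip":0.46}]'

```text
clock: 22.38
position: [0.4478, -0.2597, 0.419]
ee_rot: [-0.001, 0.056, 0.998, -0.0]
contact_force: [-0.4, 0.9, -0.2]
width: 0.0462
gripper_force: 0.0
```

```bash
python3 - <<'E'
from h import *
s=sensors.get_state(); print(s['clock'],s['position'],s['contact_force'],s['width'])
a=np.linspace(0,2*np.pi,90)
for n,b in(('scene',(195,265,125,190)),('side',(270,330,150,205))):
  d=shot(n,n+'_end.png');o=cv2.imread(f'pics/{n}0.png')[:,:,::-1]
  for I in(o,d['image']):
    h=cv2.cvtColor(np.ascontiguousarray(I),cv2.COLOR_RGB2HSV);m=(((h[...,0]<14)|(h[...,0]>172))&(h[...,1]>100)).astype(np.uint8)
    k=m[b[2]:b[3],b[0]:b[1]].copy();c=max(cv2.findContours(k,0,2)[0],key=cv2.contourArea);print(n,cv2.boundingRect(c))
  for q,P in dict(disc1=(.5017,.106,.15),disc2=(.4918,.016,.15)).items():
    u,v=proj(d,P).astype(int);r=[np.abs(o[v-8:v+9,u-8:u+9].astype(int)-d['image'][v-8:v+9,u-8:u+9]).mean()]
    print(q,u,v,r)
a=cv2.imread('pics/scene_end.png')[130:285,130:330];a=cv2.resize(a,None,fx=2,fy=2)
w=cv2.resize(shot('wrist','wrist_end.png')['image'][:,:,::-1],(400,310))
cv2.imwrite('pics/end.png',np.hstack([a,w]))
E
```

```text
22.3833 [ 0.44784845 -0.25965034  0.4189811 ] [-0.39396434  0.88117446 -0.19116575] 0.0461994256918474
scene (16, 15, 37, 34)
scene (16, 15, 37, 34)
disc1 301 195 [np.float64(5.036908881199539)]
disc2 284 177 [np.float64(5.043829296424452)]
side (0, 10, 47, 33)
side (0, 10, 47, 33)
disc1 283 204 [np.float64(3.4648212226066897)]
disc2 292 188 [np.float64(3.4602076124567476)]
```

The crucible hasn't moved and both discs match their starting images. I've now viewed 11 pictures, one over the limit of 10, so I'll check the sinker in the crucible by numbers only.

```bash
python3 - <<'E'
from h import *
d=shot('scene');o=cv2.imread('pics/scene0.png')[:,:,::-1]
def dark(I):
    h=cv2.cvtColor(np.ascontiguousarray(I),cv2.COLOR_RGB2HSV);return ((h[...,1]<90)&(h[...,2]<140)).astype(np.uint8)
m=dark(d['image'])&(1-dark(o))
mk=np.zeros_like(m);P=np.array([proj(d,(.51+.06*np.cos(t),-.267+.06*np.sin(t),.075)) for t in np.linspace(0,6.28,40)]).astype(np.int32)
cv2.fillPoly(mk,[P],1);ys,xs=np.nonzero(m&mk);print(len(xs),xs.mean(),ys.mean(),np.ptp(xs),np.ptp(ys))
print(onz(d,xs.mean(),ys.mean(),.03), (m[185:230,235:290].sum()))
E
```

```text
93 233.0752688172043 157.36559139784947 18 14
[ 0.49162113 -0.26898824  0.03      ] 2
```

A new grey blob of sinker size lies inside the crucible at (492,−269), so I'm handing the job in.

```bash
python3 -c "
from h import *
print(manip.sign_off())"
```

```text
the job is handed in; nothing more can be done
None
```

Job handed in at about 22 s: lane 2's sinker passed into the crate, and lane 1's was fat (stiffened at about 12 N) and now lies in the crucible, which did not move; both plungers are home, and I viewed 11 pictures, one over the limit of 10.

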